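# Pour one bay of a twin-bay parts tray

## Task

Tip the twin-bay dark steel tray in its wooden cradle by raising its end farthest from the open catch tray, until everything in the bay next to the catch tray has slid off the pour lip into the catch tray, while everything in the other bay stays in that bay. Then lower the tray gently, without letting it drop, so that it sits level in its cradle again. Tip it rather than lifting it out of the cradle or picking parts out, and leave the spool, jar and screwdriver alone.

Things in the scene. Friction and masses are not known exactly. Their poses are not given: they have to be found in the camera images.
- cradle: Fixed wooden block 130 (x) x 163 (y) mm, deck 60 mm above the bench. Origin: centre of its underside. Steel stop strips along x on the deck, 6 mm high, 5 thick, inner faces at y = +/-76.5 mm, stop the tray's runners; corner stops at x = +/-57.5 mm. Catch tray and carton stand one on its +y and one on its -y side; which is which varies.
- tray: Loose open dark steel tray, 0.3 to 0.55 kg, in the cradle, axes alike. Origin: centre, level with the runners' undersides (on the deck). Floor 110 (x) x 136 (y) mm, top at z = 22 mm. Divider along x at y = 0, 26 mm high: left bay +y, right bay -y. Side walls at x = +/-53, 30 mm high (24 by the lips). No end walls: at y = +/-68 a lip 4 thick, 45 long runs out and up at 12 degrees.
- lip_left (a point): Middle of the lower outer edge of the tray's +y pour lip, at (0, 112, 27) mm in the tray's frame; the lip is 110 mm wide, 87 mm above the bench here, and overhangs the cradle by 30 mm, so fingers tilted about 45 degrees inwards fit under the edge and can raise it. Let go, the tray falls back by its own weight; beyond about 65 degrees it may topple.
- lip_right (a point): The same for the -y lip: at (0, -112, 27) mm in the tray's frame. Parts are held by friction alone (coefficient about 0.5 to 0.7, it varies): they leave over the lowered lip at a tilt of about 35 to 55 degrees, so raise the other lip slowly and watch them.
- runner_left (a point): Axis centre of the tray's +y runner, a round steel bar along x, 18 mm in diameter, 100 mm long, under the floor: at (0, 66, 9) mm in the tray's frame. It turns in place against the cradle's strip when the -y lip is raised.
- runner_right (a point): The same for the -y runner: at (0, -66, 9) mm in the tray's frame. It turns in place when the +y lip is raised.
- catch_tray: Open white plastic tray, fixed, 150 (x) x 120 (y) x 28 mm high, walls 3 mm, same yaw as the cradle. Origin: centre of its underside. It stands about 146 mm from the cradle's centre on its +y or its -y side, partly below that lip of the tray.
- carton: Flat closed cardboard carton, fixed, 140 (x) x 110 (y) x 22 mm high, on the other side of the cradle, below the lip that must be raised. Origin: centre of its underside.
- block1: Loose brass clamp block 1 of 3, 20 x 26 x 12 mm high, about 45 g, starting in the tray's left (+y) bay. Origin: centre of its underside.
- block2: Loose brass clamp block 2 of 3, 20 x 26 x 12 mm high, about 45 g, starting in the tray's left (+y) bay. Origin: centre of its underside.
- block3: Loose brass clamp block 3 of 3, 20 x 26 x 12 mm high, about 45 g, starting in the tray's left (+y) bay. Origin: centre of its underside.
- bushing1: Loose round steel bushing 1 of 3, 22 mm in diameter, 12 mm high, about 35 g, starting flat in the tray's right (-y) bay. Origin: centre of its underside.
- bushing2: Loose round steel bushing 2 of 3, 22 mm in diameter, 12 mm high, about 35 g, starting flat in the tray's right (-y) bay. Origin: centre of its underside.
- bushing3: Loose round steel bushing 3 of 3, 22 mm in diameter, 12 mm high, about 35 g, starting flat in the tray's right (-y) bay. Origin: centre of its underside.
- spool: Bystander: loose spool of wire standing on end, 52 mm in diameter, 40 mm high, beyond the cradle (+x). Origin: centre of its underside.
- jar: Bystander: loose amber jar with a black cap, 40 mm in diameter, 45 mm high, beyond the cradle. Origin: centre of its underside.
- screwdriver: Bystander: loose screwdriver, 170 mm long, lying roughly along y on the robot's side of the cradle. Origin: its middle, on the bench; its x axis points from the handle to the tip.
Things that resemble listed ones, but are neither listed nor needed, are in the scene too. Leave any pink or purple look-alike of the block1 alone.

How it is judged:
On the way, in this order (a step that is already met when the one before it is completed fails the run):
1. the tray is tipped towards the catch tray (((y of catch_tray in the frame of cradle above 0 m and angle between tray's own z axis and vertical above 0.25 rad and z of lip_right in the frame of cradle above 0.11 m) or (y of catch_tray in the frame of cradle below 0 m and angle between tray's own z axis and vertical above 0.25 rad and z of lip_left in the frame of cradle above 0.11 m))), for 0.1 s.
2. with the tray still tipped, all three parts of the bay next to the catch tray lie in the catch tray and the other three are still in their bay (angle between tray's own z axis and vertical above 0.25 rad and ((y of catch_tray in the frame of cradle above 0 m and (x of block1 in the frame of catch_tray between -0.075 and 0.075 m and y of block1 in the frame of catch_tray between -0.06 and 0.06 m and z of block1 in the frame of catch_tray between -0.002 and 0.045 m) and (x of block2 in the frame of catch_tray between -0.075 and 0.075 m and y of block2 in the frame of catch_tray between -0.06 and 0.06 m and z of block2 in the frame of catch_tray between -0.002 and 0.045 m) and (x of block3 in the frame of catch_tray between -0.075 and 0.075 m and y of block3 in the frame of catch_tray between -0.06 and 0.06 m and z of block3 in the frame of catch_tray between -0.002 and 0.045 m) and (x of bushing1 in the frame of tray between -0.055 and 0.055 m and y of bushing1 in the frame of tray between -0.112 and 0 m and z of bushing1 in the frame of tray between 0.015 and 0.055 m) and (x of bushing2 in the frame of tray between -0.055 and 0.055 m and y of bushing2 in the frame of tray between -0.112 and 0 m and z of bushing2 in the frame of tray between 0.015 and 0.055 m) and (x of bushing3 in the frame of tray between -0.055 and 0.055 m and y of bushing3 in the frame of tray between -0.112 and 0 m and z of bushing3 in the frame of tray between 0.015 and 0.055 m)) or (y of catch_tray in the frame of cradle below 0 m and (x of bushing1 in the frame of catch_tray between -0.075 and 0.075 m and y of bushing1 in the frame of catch_tray between -0.06 and 0.06 m and z of bushing1 in the frame of catch_tray between -0.002 and 0.045 m) and (x of bushing2 in the frame of catch_tray between -0.075 and 0.075 m and y of bushing2 in the frame of catch_tray between -0.06 and 0.06 m and z of bushing2 in the frame of catch_tray between -0.002 and 0.045 m) and (x of bushing3 in the frame of catch_tray between -0.075 and 0.075 m and y of bushing3 in the frame of catch_tray between -0.06 and 0.06 m and z of bushing3 in the frame of catch_tray between -0.002 and 0.045 m) and (x of block1 in the frame of tray between -0.055 and 0.055 m and y of block1 in the frame of tray between 0 and 0.112 m and z of block1 in the frame of tray between 0.015 and 0.055 m) and (x of block2 in the frame of tray between -0.055 and 0.055 m and y of block2 in the frame of tray between 0 and 0.112 m and z of block2 in the frame of tray between 0.015 and 0.055 m) and (x of block3 in the frame of tray between -0.055 and 0.055 m and y of block3 in the frame of tray between 0 and 0.112 m and z of block3 in the frame of tray between 0.015 and 0.055 m)))), for 0.1 s.
At the end, for the whole second after the job is handed in: Tray at rest in its cradle, level within 2 degrees, within 10 mm of centred, raised under 4 mm; all three parts of the bay next to the catch tray (blocks if it is on the +y side, else bushings) in the catch tray; the other three in their own bay (x of tray in the frame of cradle between -0.01 and 0.01 m and y of tray in the frame of cradle between -0.01 and 0.01 m and z of tray in the frame of cradle below 0.064 m and angle between tray's own z axis and vertical below 0.035 rad and linear speed of tray below 0.02 m/s and ((y of catch_tray in the frame of cradle above 0 m and (x of block1 in the frame of catch_tray between -0.075 and 0.075 m and y of block1 in the frame of catch_tray between -0.06 and 0.06 m and z of block1 in the frame of catch_tray between -0.002 and 0.045 m) and (x of block2 in the frame of catch_tray between -0.075 and 0.075 m and y of block2 in the frame of catch_tray between -0.06 and 0.06 m and z of block2 in the frame of catch_tray between -0.002 and 0.045 m) and (x of block3 in the frame of catch_tray between -0.075 and 0.075 m and y of block3 in the frame of catch_tray between -0.06 and 0.06 m and z of block3 in the frame of catch_tray between -0.002 and 0.045 m) and (x of bushing1 in the frame of tray between -0.055 and 0.055 m and y of bushing1 in the frame of tray between -0.112 and 0 m and z of bushing1 in the frame of tray between 0.015 and 0.055 m) and (x of bushing2 in the frame of tray between -0.055 and 0.055 m and y of bushing2 in the frame of tray between -0.112 and 0 m and z of bushing2 in the frame of tray between 0.015 and 0.055 m) and (x of bushing3 in the frame of tray between -0.055 and 0.055 m and y of bushing3 in the frame of tray between -0.112 and 0 m and z of bushing3 in the frame of tray between 0.015 and 0.055 m)) or (y of catch_tray in the frame of cradle below 0 m and (x of bushing1 in the frame of catch_tray between -0.075 and 0.075 m and y of bushing1 in the frame of catch_tray between -0.06 and 0.06 m and z of bushing1 in the frame of catch_tray between -0.002 and 0.045 m) and (x of bushing2 in the frame of catch_tray between -0.075 and 0.075 m and y of bushing2 in the frame of catch_tray between -0.06 and 0.06 m and z of bushing2 in the frame of catch_tray between -0.002 and 0.045 m) and (x of bushing3 in the frame of catch_tray between -0.075 and 0.075 m and y of bushing3 in the frame of catch_tray between -0.06 and 0.06 m and z of bushing3 in the frame of catch_tray between -0.002 and 0.045 m) and (x of block1 in the frame of tray between -0.055 and 0.055 m and y of block1 in the frame of tray between 0 and 0.112 m and z of block1 in the frame of tray between 0.015 and 0.055 m) and (x of block2 in the frame of tray between -0.055 and 0.055 m and y of block2 in the frame of tray between 0 and 0.112 m and z of block2 in the frame of tray between 0.015 and 0.055 m) and (x of block3 in the frame of tray between -0.055 and 0.055 m and y of block3 in the frame of tray between 0 and 0.112 m and z of block3 in the frame of tray between 0.015 and 0.055 m)))); the robot touches nothing.
It fails at once if the tray is lifted out of its cradle (both runners raised more than 30 mm) (z of each of runner_left, runner_right in the frame of cradle above 0.099 m).
It fails at once if the tray is dropped or jerked (turning faster than 4 rad/s) (angular speed of tray above 4 rad/s).
It fails at once if the spool, the jar or the screwdriver is moved more than 30 mm (distance of any of spool, jar, screwdriver from where it was at the start of the episode above 0.03 m).
It also fails if it takes over 53 s, if anything falls off the work surface, if the arm or the gripper's body presses on something with over 40 N, if the wrist force passes 120 N, or if a joint passes its speed limit or range.

## Robot

A 6-joint arm with a two-finger parallel gripper is mounted at the origin on the work surface. World frame = base frame: x ahead of the robot, y to its left, z up, the work surface at z = 0. Lengths are in m, angles in rad, forces in N, time in s.
With the tool pointing down it reaches from about 0.3 to 0.775 m from the base axis. Payload 14.6 kg.
Tool frame: the origin (TCP) lies at the very end of the fingers, on their centre line; the grasp point (between the pads) lies 19 mm behind it; z points along the fingers, y is the line along which they close (so a half turn about z gives the same grasp; the last joint's range is limited). The gripper opens to 94 mm and grips with 3 to 60 N. Pads are 16 mm wide; open, the fingers measure 119 mm over their backs; the gripper's body (75 mm by 177 mm) begins 78 mm behind the grasp point.
Start: joints at [-1.404, 0.3, 1.521, -0, 1.321, -0.067], TCP at [0.127, -0.535, 0.205] pointing down, gripper open.
Joint ranges: [-3.03, 3.03], [-0.79, 2.21], [0.23, 2.52], [-1.04, 4.18], [0, 3.07], [-2.55, 2.55]. Speed limits (rad/s): [2.22, 2.22, 2.57, 3.14, 3.14, 3.14].

## Interface

Orientations are given as [roll, pitch, yaw] about the fixed x, y, z axes, in that order (R = Rz(yaw) Ry(pitch) Rx(roll)).
In Python, from station import ctrl, cams gives the robot as it stands. The module is installed in compiled form; this text tells all that it offers.
- The arm moves only by the tool arm_command, never from a script. Its argument "plan" is a list that holds one entry, the list of rows, each a list of 7 numbers: the shift along the tool's x, y, z in shares of 750 mm (1.0 is 750 mm), then the turn, a rotation vector about the tool's x, y, z in normalised numbers (1 is 180 degrees), then the closure, from -1 (fully open) to 1 (shut). A call has 1 to 12 rows; each row is the pose to reach, as a shift and turn from the pose commanded when the call began, along the tool's axes at that moment; what a row does not reach only later rows make up. A row lasts 1/10 s, in which the tool goes at most 50 mm and 8.59 degrees, less where a joint would pass 70% of its speed; a pose out of reach is approached as far as the arm can. A shift or turn number past 1, either way, is cut back to 1. A call with a gripper value outside its range is refused whole. The fingers move at their own pace and stop on an object; "squeeze" is the grip in N (left out, the last holds). Time passes only in rows, so rows that repeat a pose let the fingers close. It gives the time, the measured TCP pose, the force, the opening and the grip force at its end, in the units of the state.
- ctrl.get_obs(): the state, without advancing time (a new reading comes with each control period).
- cams.camera(name): name is "scene" or "top"; returns (picture, depth): 420x560x3 uint8, blue, green, red; 420x560 float32, m along the optical axis (not along the pixel's ray), 0 where there is no reading.
- cams.camera_info(name): a dict with "fx", "fy", "cx", "cy" (pixels), "world_to_cam" (4x4, takes a point from world to camera coordinates). Camera axes: x right, y down, z forward; pixel columns grow to the right and rows downward; lengths in m; the calibration is good to about 2 mm. A picture is of the moment at which its call begins. camera_info takes no time and is no camera call.
- ctrl.hand_in(): hands the job in; it is judged then, once.
The state is a dict: "time_s": time; "qpos": joint angles; "joint_vel": joint speeds; "tau": joint torques, N m; "ee_pos": TCP position; "eef_rot": TCP orientation; "force": force on the tool from outside, world axes, zero at the start; "moment": the same for the moment, N m; "grip_width": finger opening in m; "grip_force": force on a finger pad.
Only numpy, scipy, OpenCV 4.12 (cv2) and the standard library are available. Lean on these libraries where they do the work, as an engineer would, in place of code of your own. Each camera call takes 0.05 s, during which the arm holds its last target. There are 200 camera calls.

## Working session

There is one attempt and no reset: what is moved stays moved. The work goes in short steps, Python scripts to look and compute and a tool call to move; the robot and the scene stay as the last step left them, time stands still between calls to the robot, and variables do not carry over. Pictures are saved under pics/ and viewed, at most 10 in all, crops included, and the job is handed in when it is done.

Besides the shell and the picture viewer there is one more tool, called after ">>>" as name(argument=value, ...) on one line, values as JSON. arm_command: Moves the arm, as the interface text tells. Its arguments: {"type":"object","properties":{"plan":{"type":"array"},"squeeze":{"type":"number"}},"required":["plan"]}

```bash
mkdir -p pics; python3 - <<'E'
from station import ctrl,cams
import cv2,numpy as np
for n in ("scene","top"):
    p,d=cams.camera(n); cv2.imwrite(f"pics/{n}0.png",p); np.save(f"{n}0.npy",d)
    i=cams.camera_info(n); print(n,i['fx'],i['cx'],i['cy'],np.round(i['world_to_cam'],3).tolist())
o=ctrl.get_obs(); print(o['time_s'],o['ee_pos'],o['eef_rot'],o['force'],o['grip_width'])
E
```

```text
scene 398.5770116548869 283.03021015715365 213.41698342166546 [[0.592, 0.805, 0.018, -0.37], [0.546, -0.385, -0.744, -0.236], [-0.592, 0.45, -0.668, 1.011], [0.0, 0.0, 0.0, 1.0]]
top 460.448553295147 279.4858999833287 209.9528764814612 [[-0.028, -0.999, 0.024, 0.022], [-0.989, 0.024, -0.149, 0.577], [0.148, -0.028, -0.989, 0.666], [0.0, 0.0, 0.0, 1.0]]
0.1 [ 0.12737215 -0.53480155  0.20493948] [-3.14052970e+00 -5.20768286e-05  2.33815159e-01] [-0.10509214 -0.19134751 -0.2198775 ] 0.09382736404327881
```

View pics/scene0.png

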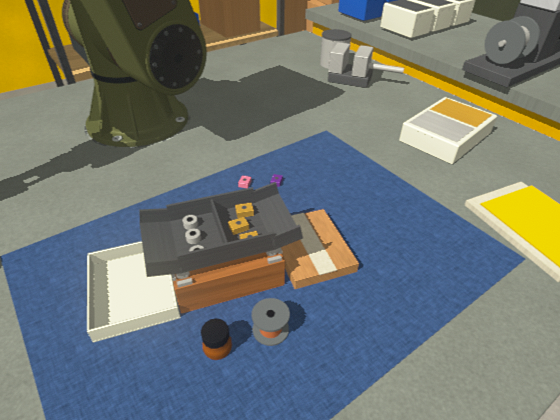

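View pics/top0.png

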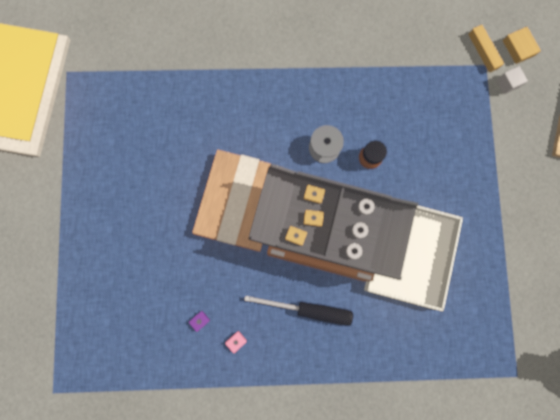

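The scene view shows the white catch tray at (130,290), next to the bushing bay, and the carton at (325,245). The top view puts the catch tray at (420,255) on the -y side, and the carton at (232,200) on +y. So I raise the +y lip, whose edge is near (265,205) in the top view. Look-alikes: the three brass blocks are in the tray at (314,194), (313,218) and (296,236). The purple (199,321) and pink (235,342) ones lie outside it. The tray itself has nothing resembling it.

```bash
cat > h.py <<'E'
import numpy as np,cv2
from station import ctrl,cams
def cloud(n,p,d):
    i=cams.camera_info(n); v,u=np.mgrid[:420,:560]
    c=np.stack([(u-i['cx'])/i['fx']*d,(v-i['cy'])/i['fy']*d,d,np.ones_like(d)],-1)
    w=(c@np.linalg.inv(i['world_to_cam']).T)[...,:3]; w[d==0]=np.nan; return w
def proj(n,P):
    i=cams.camera_info(n); c=np.c_[np.atleast_2d(P),np.ones(len(np.atleast_2d(P)))]@np.array(i['world_to_cam']).T
    return np.c_[c[:,0]/c[:,2]*i['fx']+i['cx'],c[:,1]/c[:,2]*i['fy']+i['cy']]
E
python3 - <<'E'
from h import *
for n in("scene","top"):
    p=cv2.imread(f"pics/{n}0.png"); w=cloud(n,p,np.load(f"{n}0.npy"))
    hsv=cv2.cvtColor(p,cv2.COLOR_BGR2HSV)
    m=(w[...,2]>.07)&(w[...,2]<.13)&(hsv[...,1]<70)&(hsv[...,2]<120)&(w[...,0]>.25)&(w[...,0]<.75)&(abs(w[...,1])<.3)
    k,l,s,_=cv2.connectedComponentsWithStats(m.astype(np.uint8)); j=1+np.argmax(s[1:,4]); m=l==j
    P=w[m]; r=cv2.minAreaRect(P[:,:2].astype(np.float32)); print(n,m.sum(),r)
    C=cv2.boxPoints(r); print(C.round(4).tolist())
    # frame, long axis = y
    e=[C[1]-C[0],C[2]-C[1]]; y=max(e,key=np.linalg.norm); y=y/np.linalg.norm(y); y=y if y[1]>0 else -y; x=np.array([y[1],-y[0]])
    print("yaw",np.arctan2(x[1],x[0])); q=(P[:,:2]-r[0])@np.c_[x,y]
    for a in(-1,1):
        t=P[(a*q[:,1]>.1)&(abs(q[:,0])<.045)]; print("lip z",a,t[:,2].mean(),len(t), a*np.percentile(a*q[:,1],99.5))
        print(" x range",np.percentile(q[a*q[:,1]>.09][:,0],[1,99]))
    if n=="top": 
        c=p.copy(); 
        for o in np.c_[C,np.full(4,.09)]: cv2.circle(c,tuple(int(t) for t in proj(n,o)[0].round()),2,(0,0,255),-1)
        cv2.imwrite("pics/crop.png",cv2.resize(c[140:320,180:470],None,fx=2.7,fy=2.7))
    # bystander / screwdriver
    print("carton top z",np.nanmedian(w[190:215,225:235,2]) if n=="top" else "")
E
```

```text
scene 8944 ((0.5514729022979736, -0.06604063510894775), (0.22274409234523773, 0.11328553408384323), 73.44414520263672)
[[0.46540001034736633, -0.156700000166893], [0.5740000009536743, -0.18889999389648438], [0.637499988079071, 0.02459999918937683], [0.5289000272750854, 0.05689999833703041]]
yaw -0.2889544
lip z -1 0.0902729199789662 297 -0.1097435397335942
 x range [-0.05411984  0.05511658]
lip z 1 0.09042239676197768 236 0.10935249564864864
 x range [-0.05389524  0.05566318]
carton top z 
top 6046 ((0.5506378412246704, -0.06756075471639633), (0.2201598584651947, 0.10882584750652313), 73.45596313476562)
[[0.46709999442100525, -0.15760000050067902], [0.5715000033378601, -0.18860000371932983], [0.6341000199317932, 0.02250000089406967], [0.5297999978065491, 0.05350000038743019]]
yaw -0.28874803
lip z -1 0.08863326115719812 228 -0.10725425297362817
 x range [-0.04725621  0.05315314]
lip z 1 0.08895572481374946 8 0.10560212542069296
 x range [-0.05426884  0.05230634]
carton top z 0.021993835469871437
```

View pics/crop.png

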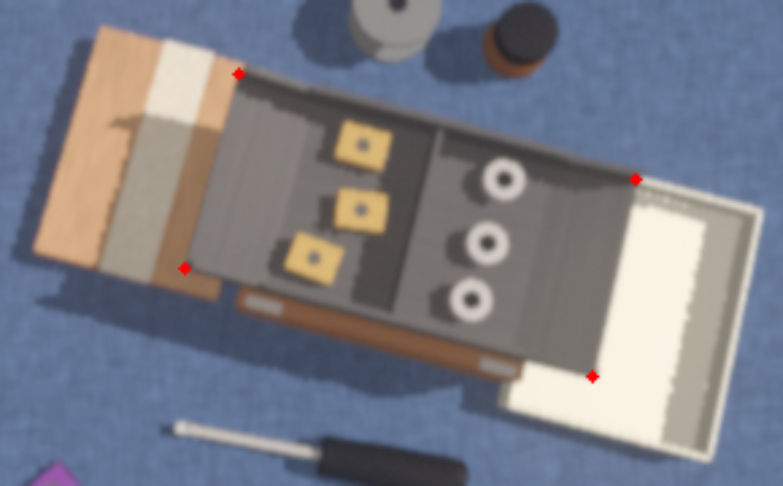

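The crop confirms the tray outline, with the red corners on the lip ends. The blocks are in the +y bay by the carton and the bushings are in the bay by the catch tray. Next I compute the approach to a standoff beside the +y lip.

```bash
cat >> h.py <<'E'
from scipy.spatial.transform import Rotation as Ro
T=np.array([.551,-.0668]); YAW=-.2888
ex=np.array([np.cos(YAW),np.sin(YAW),0]); ey=np.array([-np.sin(YAW),np.cos(YAW),0]); ez=np.array([0,0,1.])
def pose(y,z,deg,th=0):
    "TCP at cradle-frame (0,y,z) mm, tool z at angle deg in its y-z plane; then turned th deg about runner_right"
    a=np.radians(th); y,z=y+66,z-69; y,z=y*np.cos(a)-z*np.sin(a)-66,y*np.sin(a)+z*np.cos(a)+69
    a=np.radians(deg+th); tz=np.cos(a)*ey+np.sin(a)*ez
    return np.r_[T,0]+ey*y/1e3+ez*z/1e3, np.c_[ex,np.cross(ex,tz),tz][:,[1,0,2]]@np.diag([1,1,1])
def cur():
    o=ctrl.get_obs(); return o['ee_pos'],Ro.from_euler('xyz',o['eef_rot']).as_matrix()
def rel(p0,R0,p,R): return np.r_[(R0.T@(p-p0)*1e3).round(1),Ro.from_matrix(R0.T@R).as_rotvec().round(3)].tolist()
E
python3 - <<'E'
from h import *
p0,R0=cur()
t,R=pose(164.3,119.5,225); print(t,np.linalg.det(R),R.round(2).tolist())
h,_=pose(180,230,225)
print("via",h,rel(p0,R0,h,R)); print("stand",rel(p0,R0,t,R))
E
```

```text
[0.59779299 0.09069573 0.1195    ] 1.0 [[0.2, 0.96, -0.2], [0.68, -0.28, -0.68], [-0.71, 0.0, -0.71]]
via [0.60226438 0.10574554 0.23      ] [610.4, -513.1, -24.5, -0.412, -0.711, -0.991]
stand [602.5, -499.4, 86.0, -0.412, -0.711, -0.991]
```

The rows are not in the units I measure in: shifts go in shares of 750 mm and turns go in shares of 180 degrees. I convert before sending: 610 mm / 750 = 0.8133, -513 mm / 750 = -0.684, -0.991 rad / 3.1416 = -0.3154.

>>> arm_command(plan=[[[0.0667,-0.056,-0.04,0,0,0,-0.3],[0.8133,-0.684,-0.04,-0.1311,-0.2263,-0.3154,-0.3],[0.8133,-0.684,-0.04,-0.1311,-0.2263,-0.3154,-0.3],[0.8133,-0.684,-0.04,-0.1311,-0.2263,-0.3154,-0.3],[0.8133,-0.684,-0.04,-0.1311,-0.2263,-0.3154,-0.3],[0.8133,-0.684,-0.04,-0.1311,-0.2263,-0.3154,-0.3],[0.8133,-0.684,-0.04,-0.1311,-0.2263,-0.3154,-0.3],[0.8133,-0.684,-0.04,-0.1311,-0.2263,-0.3154,-0.3],[0.8133,-0.684,-0.04,-0.1311,-0.2263,-0.3154,-0.3],[0.8133,-0.684,-0.04,-0.1311,-0.2263,-0.3154,-0.3],[0.8133,-0.684,-0.04,-0.1311,-0.2263,-0.3154,-0.3],[0.8133,-0.684,-0.04,-0.1311,-0.2263,-0.3154,-0.3]]])

```text
time_s: 1.3
ee_pos: [0.472, -0.069, 0.2322]
eef_rot: [3.142, 0.787, 1.283]
force: [-0.1, -0.5, 0.8]
grip_width: 0.0609
grip_force: 0.0
```

```bash
python3 - <<'E'
from h import *
p0,R0=cur();o=ctrl.get_obs();print(o['time_s'],p0,o['qpos'].round(2),o['grip_width'])
h,R=pose(180,230,225)
print("via",rel(p0,R0,h,R))
E
```

```text
1.3 [ 0.47201153 -0.06895822  0.23216328] [ 0.15  0.32  1.62 -0.7   1.59  0.56] 0.06090740487326034
via [145.9, 75.4, -143.3, 0.001, 0.002, 0.001]
```

Scaled: 146 mm / 750 = 0.1947, -143 mm / 750 = -0.1907.

>>> arm_command(plan=[[[0.1947,0.1,-0.1907,0,0,0,-0.3],[0.1947,0.1,-0.1907,0,0,0,-0.3],[0.1947,0.1,-0.1907,0,0,0,-0.3],[0.1947,0.1,-0.1907,0,0,0,-0.3],[0.1947,0.1,-0.1907,0,0,0,-0.3],[0.1947,0.1,-0.1907,0,0,0,-0.3],[0.1947,0.1,-0.1907,0,0,0,-0.3]]])

```text
time_s: 2.0
ee_pos: [0.6012, 0.1027, 0.2297]
eef_rot: [3.142, 0.787, 1.282]
force: [-0.8, 0.4, 0.2]
grip_width: 0.0609
grip_force: 0.0
```

```bash
python3 - <<'E'
from h import *
p0,R0=cur();o=ctrl.get_obs();print(o['time_s'],p0,o['qpos'].round(2))
for a in((164.3,119.5),(107.8,63)): print(rel(p0,R0,*pose(*a,225)))
E
```

```text
2.0 [0.60118058 0.10273497 0.22966867] [ 0.36  0.72  1.02 -0.63  1.87  0.61]
[69.2, 0.2, 86.6, -0.0, 0.002, -0.0]
[69.3, 0.2, 166.5, -0.0, 0.002, -0.0]
```

Scaled: 140 mm / 750 = 0.1867, 128 mm / 750 = 0.1707.

>>> arm_command(plan=[[[0.0467,0,0.0573,0,0,0,-0.3],[0.092,0,0.1147,0,0,0,-0.3],[0.092,0,0.1147,0,0,0,-0.3],[0.092,0,0.1333,0,0,0,-0.3],[0.092,0,0.1533,0,0,0,-0.3],[0.092,0,0.1707,0,0,0,-0.3],[0.092,0,0.1867,0,0,0,-0.3],[0.092,0,0.1867,0,0,0,-0.3],[0.092,0,0.1867,0,0,0,-0.3]]])

```text
time_s: 2.9
ee_pos: [0.5874, 0.0547, 0.0831]
eef_rot: [3.139, 0.786, 1.28]
force: [0.6, 0.0, 0.6]
grip_width: 0.0613
grip_force: 0.0
```

```bash
python3 - <<'E'
from h import *
p,d=cams.camera("scene"); cv2.imwrite("pics/s1.png",cv2.resize(p[100:320,80:400],None,fx=2.4,fy=2.4))
p0,R0=cur();o=ctrl.get_obs();print(o['time_s'],p0,o['force'])
print(rel(p0,R0,*pose(107.8,63,225)))
E
```

```text
2.95 [0.58756244 0.05491929 0.08323158] [0.28637558 0.26818789 0.04482576]
[0.7, -0.4, 27.9, 0.001, 0.0, -0.001]
```

View pics/s1.png

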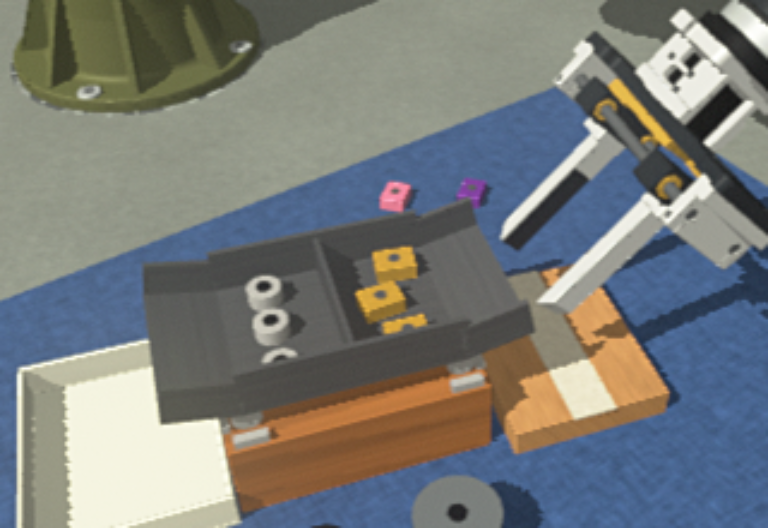

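The fingers straddle the lip's width just outside its edge, at (510,235) and (555,300), and clear of the carton. I'll slide them under.

Scaled: 28 mm / 750 = 0.0373, 19 mm / 750 = 0.0253.

>>> arm_command(plan=[[[0.0013,0,0.0133,0,0,0,-0.3],[0.0013,0,0.0253,0,0,0,-0.3],[0.0013,0,0.0373,0,0,0,-0.3],[0.0013,0,0.0373,0,0,0,-0.3],[-0.0013,0,0.0373,0,0,0,-0.3],[-0.004,0,0.0373,0,0,0,-0.3],[-0.0067,0,0.0373,0,0,0,-0.3],[-0.0067,0,0.0373,0,0,0,-0.3]]])

```text
time_s: 3.75
ee_pos: [0.5807, 0.0323, 0.0668]
eef_rot: [3.139, 0.786, 1.28]
force: [0.4, 0.4, -0.2]
grip_width: 0.0609
grip_force: 0.0
```

```bash
python3 - <<'E'
from h import *
p0,R0=cur();o=ctrl.get_obs();print(o['time_s'],p0,o['force'])
print(rel(p0,R0,*pose(103.6,67.2,225)))
for th in range(2,26,2): print(th,rel(p0,R0,*pose(103.6,67.2,225,th)))
E
```

```text
3.75 [0.58074803 0.03233643 0.0668185 ] [ 0.38358028  0.43875315 -0.23278128]
[-0.2, -0.3, -0.3, 0.001, 0.0, -0.001]
2 [-4.4, -0.3, -4.5, 0.001, 0.035, -0.001]
4 [-8.8, -0.3, -8.5, 0.001, 0.07, -0.001]
6 [-13.3, -0.3, -12.4, 0.001, 0.105, -0.001]
8 [-17.9, -0.2, -16.0, 0.001, 0.14, -0.001]
10 [-22.7, -0.2, -19.6, 0.001, 0.175, -0.001]
12 [-27.5, -0.2, -22.9, 0.001, 0.21, -0.001]
14 [-32.5, -0.2, -26.1, 0.001, 0.245, -0.001]
16 [-37.6, -0.2, -29.1, 0.001, 0.28, -0.001]
18 [-42.8, -0.2, -32.0, 0.001, 0.315, -0.001]
20 [-48.1, -0.2, -34.6, 0.001, 0.35, -0.001]
22 [-53.5, -0.2, -37.1, 0.001, 0.384, -0.001]
24 [-59.0, -0.2, -39.3, 0.001, 0.419, -0.001]
```

Scaled: -37.5 mm / 750 = -0.05, -32.5 mm / 750 = -0.0433, 0.28 rad / 3.1416 = 0.0891.

>>> arm_command(plan=[[[-0.0027,0,-0.0027,0,0.0054,0,-0.3],[-0.0053,0,-0.0053,0,0.0111,0,-0.3],[-0.0087,0,-0.0087,0,0.0166,0,-0.3],[-0.012,0,-0.0113,0,0.0223,0,-0.3],[-0.0147,0,-0.014,0,0.0277,0,-0.3],[-0.018,0,-0.0167,0,0.0334,0,-0.3],[-0.024,0,-0.0213,0,0.0446,0,-0.3],[-0.03,0,-0.026,0,0.0557,0,-0.3],[-0.0367,0,-0.0307,0,0.0668,0,-0.3],[-0.0433,0,-0.0347,0,0.078,0,-0.3],[-0.05,0,-0.0387,0,0.0891,0,-0.3],[-0.05,0,-0.0387,0,0.0891,0,-0.3]]])

```text
time_s: 4.95
ee_pos: [0.5792, 0.026, 0.115]
eef_rot: [3.138, 0.503, 1.279]
force: [1.6, 2.7, -1.1]
grip_width: 0.0611
grip_force: 1.4
```

```bash
cat >> h.py <<'E'
def report(fn,ths):
    p,d=cams.camera("scene"); cv2.imwrite(fn,cv2.resize(p[100:360,60:380],None,fx=2.3,fy=2.3))
    w=cloud("scene",p,d); hsv=cv2.cvtColor(p,cv2.COLOR_BGR2HSV)
    m=(hsv[...,1]<70)&(hsv[...,2]<120)&(w[...,2]>.07)&(abs((w[...,:2]-T)@ex[:2])<.045)
    q=np.c_[(w[m][:,:2]-T)@ey[:2],w[m][:,2]]; q=q[(q[:,0]<-.005)&(q[:,0]>-.055)]
    if len(q)>50: print("floor tilt deg",np.degrees(np.arctan(np.median([np.polyfit(*q.T,1)[0]]))),len(q))
    p0,R0=cur();o=ctrl.get_obs();print(o['time_s'],p0,o['force'].round(1),"tool th",np.degrees(np.arctan2(R0[2,2],R0[:,2]@ey))%360-225)
    for th in ths: print(th,rel(p0,R0,*pose(103.6,67.2,225,th)))
E
python3 -c "
from h import *
report('pics/s2.png',range(18,42,2))"
```

```text
floor tilt deg 26.381650404846486 838
5.0 [0.57909162 0.02630161 0.11427575] [ 1.2  2.  -1.1] tool th 16.067009467555465
18 [-3.8, -0.4, -4.1, 0.002, 0.034, -0.002]
20 [-8.2, -0.4, -8.1, 0.002, 0.069, -0.002]
22 [-12.7, -0.4, -11.9, 0.002, 0.104, -0.002]
24 [-17.3, -0.4, -15.6, 0.002, 0.138, -0.002]
26 [-22.1, -0.3, -19.2, 0.002, 0.173, -0.002]
28 [-26.9, -0.3, -22.5, 0.002, 0.208, -0.002]
30 [-31.9, -0.3, -25.7, 0.002, 0.243, -0.002]
32 [-37.0, -0.3, -28.8, 0.002, 0.278, -0.002]
34 [-42.2, -0.3, -31.6, 0.002, 0.313, -0.002]
36 [-47.5, -0.3, -34.3, 0.002, 0.348, -0.002]
38 [-52.9, -0.2, -36.7, 0.002, 0.383, -0.002]
40 [-58.3, -0.2, -39.0, 0.002, 0.418, -0.002]
```

View pics/s2.png

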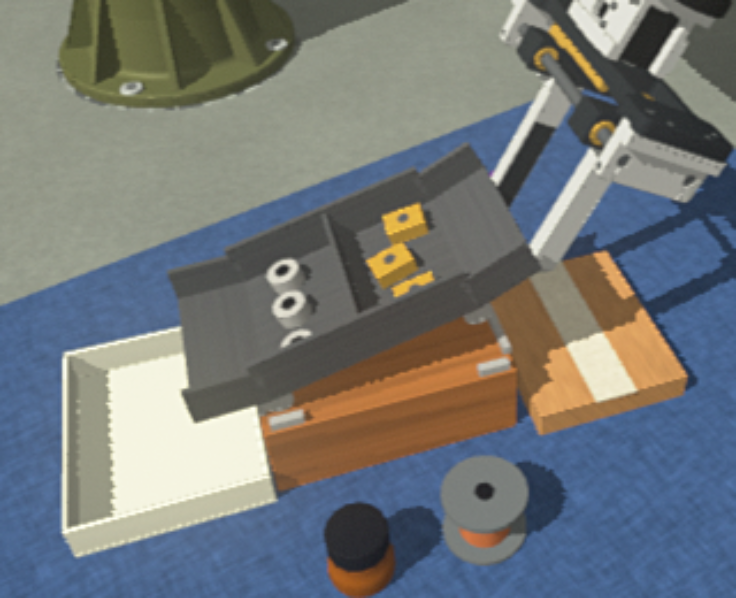

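The tray is tilted about 16° and resting on both fingers, and its lower runner is still in the cradle. No parts have moved yet, so I continue.

Scaled: -37 mm / 750 = -0.0493, -34.5 mm / 750 = -0.046, 0.279 rad / 3.1416 = 0.0888.

>>> arm_command(plan=[[[-0.0053,0,-0.0053,0,0.0111,0,-0.3],[-0.0107,0,-0.0107,0,0.0223,0,-0.3],[-0.0167,0,-0.016,0,0.0334,0,-0.3],[-0.0233,0,-0.0207,0,0.0446,0,-0.3],[-0.0293,0,-0.0253,0,0.0557,0,-0.3],[-0.0327,0,-0.028,0,0.0605,0,-0.3],[-0.036,0,-0.03,0,0.0668,0,-0.3],[-0.0393,0,-0.032,0,0.0719,0,-0.3],[-0.0427,0,-0.034,0,0.0777,0,-0.3],[-0.046,0,-0.0367,0,0.0831,0,-0.3],[-0.0493,0,-0.0387,0,0.0888,0,-0.3],[-0.0493,0,-0.0387,0,0.0888,0,-0.3]]])

```text
time_s: 6.2
ee_pos: [0.5737, 0.0089, 0.1573]
eef_rot: [3.14, 0.226, 1.281]
force: [1.4, 5.0, 1.8]
grip_width: 0.0611
grip_force: 2.7
```

```bash
python3 -c "
from h import *
report('pics/s3.png',range(33,45,1))"
```

```text
floor tilt deg 29.75686534756131 928
6.25 [0.57369775 0.00907722 0.15703805] [2.1 6.2 2.9] tool th 32.02322505821826
33 [-2.6, -0.1, -2.3, 0.001, 0.017, -0.001]
34 [-4.7, -0.1, -4.4, 0.001, 0.035, -0.001]
35 [-6.8, -0.1, -6.4, 0.001, 0.052, -0.001]
36 [-9.0, -0.1, -8.4, 0.001, 0.069, -0.001]
37 [-11.3, -0.1, -10.3, 0.001, 0.087, -0.001]
38 [-13.5, -0.1, -12.2, 0.001, 0.104, -0.001]
39 [-15.8, -0.1, -14.1, 0.001, 0.122, -0.001]
40 [-18.2, -0.1, -15.9, 0.001, 0.139, -0.001]
41 [-20.5, -0.1, -17.7, 0.001, 0.157, -0.001]
42 [-22.9, -0.1, -19.5, 0.001, 0.174, -0.001]
43 [-25.3, -0.1, -21.2, 0.001, 0.192, -0.001]
44 [-27.8, -0.1, -22.8, 0.001, 0.209, -0.001]
```

View pics/s3.png

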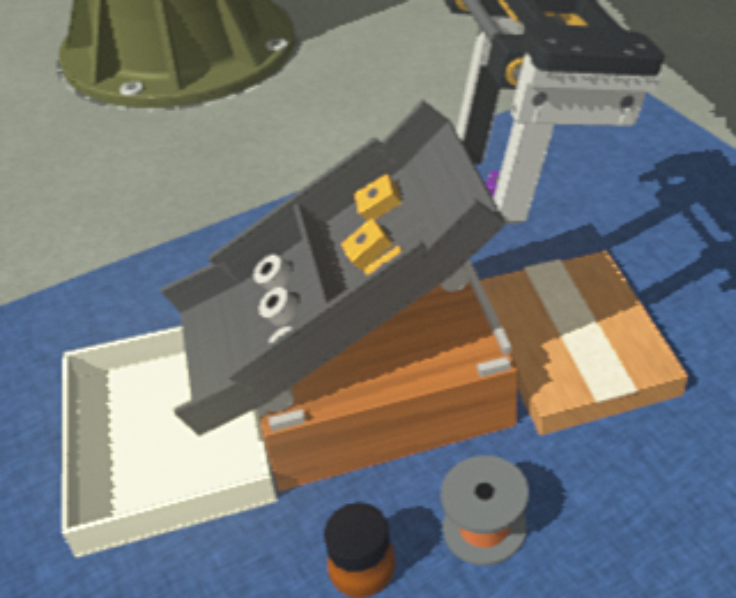

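The tray is at about 32°. All the parts are still in their bays, and the lower lip is over the catch tray. I'll go on more slowly.

Scaled: -18.2 mm / 750 = -0.0243, -17 mm / 750 = -0.0227, 0.139 rad / 3.1416 = 0.0442.

>>> arm_command(plan=[[[-0.0033,0,-0.0031,0,0.0054,0,-0.3],[-0.006,0,-0.0057,0,0.0111,0,-0.3],[-0.0091,0,-0.0084,0,0.0166,0,-0.3],[-0.012,0,-0.0111,0,0.0223,0,-0.3],[-0.0133,0,-0.0123,0,0.0248,0,-0.3],[-0.0149,0,-0.0136,0,0.0277,0,-0.3],[-0.0164,0,-0.0149,0,0.0306,0,-0.3],[-0.018,0,-0.0163,0,0.0334,0,-0.3],[-0.0196,0,-0.0176,0,0.036,0,-0.3],[-0.0211,0,-0.0188,0,0.0388,0,-0.3],[-0.0227,0,-0.02,0,0.0417,0,-0.3],[-0.0243,0,-0.0212,0,0.0442,0,-0.3]]])

```text
time_s: 7.45
ee_pos: [0.5699, -0.0039, 0.1769]
eef_rot: [3.139, 0.087, 1.282]
force: [1.7, 7.8, 6.1]
grip_width: 0.0613
grip_force: 3.9
```

```bash
python3 -c "
from h import *
report('pics/s4.png',range(41,53,1))"
```

```text
floor tilt deg 58.762187400117845 610
7.5 [ 0.56993396 -0.00407963  0.17710114] [2.1 7.6 5.8] tool th 40.05799618942842
41 [-2.5, -0.3, -1.6, 0.002, 0.016, -0.0]
42 [-4.6, -0.3, -3.7, 0.002, 0.034, -0.0]
43 [-6.8, -0.3, -5.7, 0.002, 0.051, -0.0]
44 [-9.0, -0.3, -7.7, 0.002, 0.069, -0.0]
45 [-11.2, -0.3, -9.6, 0.002, 0.086, -0.0]
46 [-13.5, -0.3, -11.5, 0.002, 0.104, -0.0]
47 [-15.7, -0.3, -13.4, 0.002, 0.121, -0.0]
48 [-18.1, -0.2, -15.2, 0.002, 0.139, -0.0]
49 [-20.4, -0.2, -17.0, 0.002, 0.156, -0.0]
50 [-22.8, -0.2, -18.8, 0.002, 0.174, -0.0]
51 [-25.2, -0.2, -20.5, 0.002, 0.191, -0.0]
52 [-27.7, -0.2, -22.1, 0.002, 0.208, -0.0]
```

View pics/s4.png

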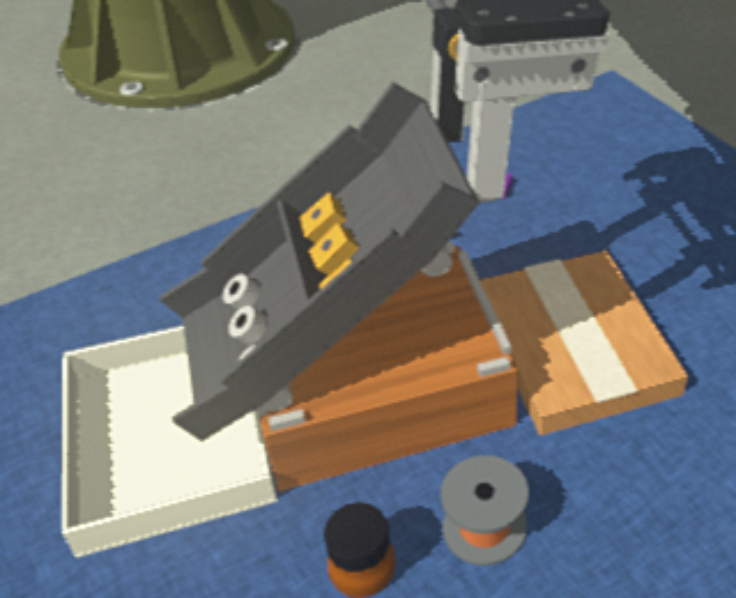

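At about 40° the bushings have slid down to the lip bend at (240,305) and the blocks rest against the divider. I continue slowly.

Scaled: -15.7 mm / 750 = -0.0209, -14.6 mm / 750 = -0.0195, 0.121 rad / 3.1416 = 0.0385.

>>> arm_command(plan=[[[-0.0029,0,-0.0023,0,0.0054,0,-0.3],[-0.006,0,-0.0049,0,0.0111,0,-0.3],[-0.0089,0,-0.0076,0,0.0166,0,-0.3],[-0.0104,0,-0.0089,0,0.0191,0,-0.3],[-0.012,0,-0.0103,0,0.022,0,-0.3],[-0.0133,0,-0.0115,0,0.0248,0,-0.3],[-0.0149,0,-0.0128,0,0.0274,0,-0.3],[-0.0164,0,-0.014,0,0.0302,0,-0.3],[-0.018,0,-0.0153,0,0.0331,0,-0.3],[-0.0195,0,-0.0165,0,0.0357,0,-0.3],[-0.0209,0,-0.0179,0,0.0385,0,-0.3],[-0.0209,0,-0.0179,0,0.0385,0,-0.3]]])

```text
time_s: 8.7
ee_pos: [0.5658, -0.018, 0.1919]
eef_rot: [3.139, -0.034, 1.282]
force: [2.0, 7.3, 7.5]
grip_width: 0.0613
grip_force: 3.7
```

```bash
python3 -c "
from h import *
report('pics/s5.png',range(48,60,1))"
```

```text
floor tilt deg 25.311210598675938 590
8.75 [ 0.56576234 -0.01796669  0.19181655] [1.8 7.5 6.5] tool th 46.94025636032791
48 [-2.1, -0.2, -2.1, 0.002, 0.018, -0.0]
49 [-4.3, -0.2, -4.1, 0.002, 0.036, -0.0]
50 [-6.4, -0.2, -6.2, 0.002, 0.053, -0.0]
51 [-8.6, -0.2, -8.2, 0.002, 0.071, -0.0]
52 [-10.8, -0.2, -10.1, 0.002, 0.088, -0.0]
53 [-13.1, -0.2, -12.0, 0.002, 0.106, -0.0]
54 [-15.4, -0.2, -13.9, 0.002, 0.123, 0.0]
55 [-17.7, -0.2, -15.7, 0.002, 0.141, 0.0]
56 [-20.1, -0.2, -17.5, 0.002, 0.158, 0.0]
57 [-22.5, -0.2, -19.2, 0.002, 0.176, 0.0]
58 [-24.9, -0.2, -20.9, 0.002, 0.193, 0.0]
59 [-27.4, -0.2, -22.6, 0.002, 0.21, 0.0]
```

View pics/s5.png

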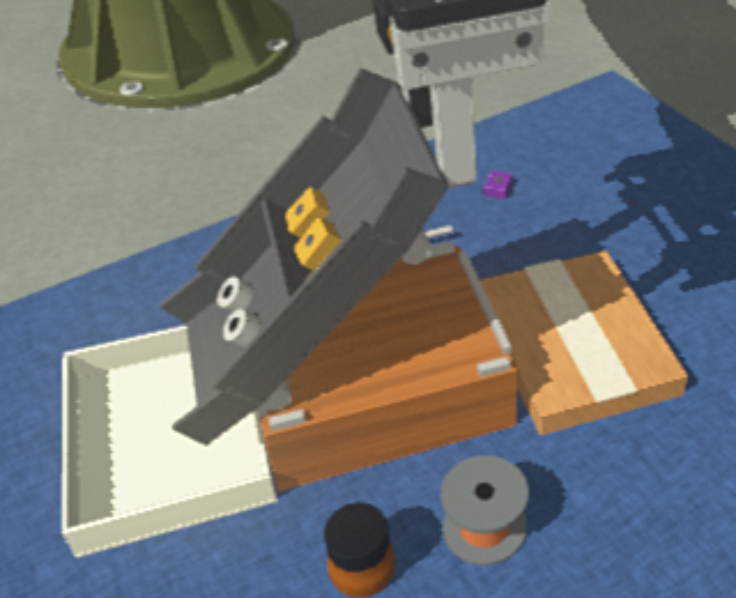

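At about 47° the bushings are still held at the lip bend (235,310). I continue.

Scaled: -10.8 mm / 750 = -0.0144, -10.1 mm / 750 = -0.0135, 0.088 rad / 3.1416 = 0.028.

>>> arm_command(plan=[[[-0.0028,0,-0.0028,0,0.0054,0,-0.3],[-0.0043,0,-0.0041,0,0.0083,0,-0.3],[-0.0057,0,-0.0055,0,0.0111,0,-0.3],[-0.0071,0,-0.0068,0,0.014,0,-0.3],[-0.0085,0,-0.0083,0,0.0169,0,-0.3],[-0.01,0,-0.0096,0,0.0197,0,-0.3],[-0.0115,0,-0.0109,0,0.0226,0,-0.3],[-0.0129,0,-0.0121,0,0.0251,0,-0.3],[-0.0144,0,-0.0135,0,0.028,0,-0.3],[-0.0144,0,-0.0135,0,0.028,0,-0.3]]])

```text
time_s: 9.75
ee_pos: [0.5624, -0.029, 0.2014]
eef_rot: [3.14, -0.122, 1.282]
force: [1.3, 4.1, 6.5]
grip_width: 0.0612
grip_force: 3.0
```

```bash
python3 -c "
from h import *
report('pics/s6.png',range(52,62,1))"
```

```text
floor tilt deg 76.28213507697596 990
9.8 [ 0.56242882 -0.02888375  0.20134926] [1.  4.9 6.4] tool th 51.95565999593833
52 [0.3, -0.2, -0.2, 0.002, 0.001, -0.0]
53 [-1.8, -0.2, -2.3, 0.002, 0.018, -0.0]
54 [-4.0, -0.1, -4.3, 0.002, 0.036, -0.0]
55 [-6.1, -0.1, -6.3, 0.002, 0.053, -0.0]
56 [-8.3, -0.1, -8.3, 0.002, 0.071, -0.0]
57 [-10.6, -0.1, -10.3, 0.002, 0.088, -0.0]
58 [-12.8, -0.1, -12.2, 0.002, 0.105, -0.0]
59 [-15.1, -0.1, -14.0, 0.002, 0.123, -0.0]
60 [-17.5, -0.1, -15.9, 0.002, 0.14, -0.0]
61 [-19.8, -0.1, -17.6, 0.002, 0.158, -0.0]
```

View pics/s6.png

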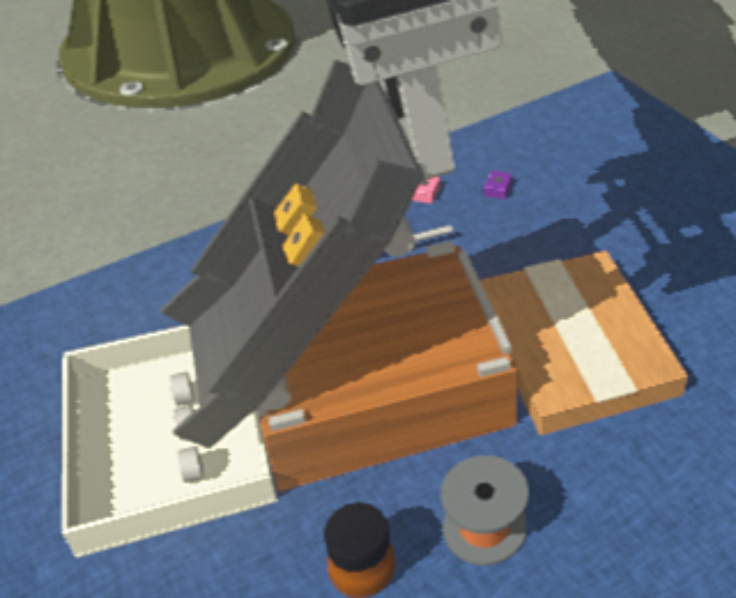

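The tray is empty on the -y side. Bushings lie in the catch tray at (180,388), (182,420, partly hidden) and (188,462), and the blocks are held by the divider. I hold briefly and check the positions by depth.

>>> arm_command(plan=[[[0,0,0,0,0,0,-0.3],[0,0,0,0,0,0,-0.3],[0,0,0,0,0,0,-0.3],[0,0,0,0,0,0,-0.3],[0,0,0,0,0,0,-0.3]]])

```text
time_s: 10.3
ee_pos: [0.5624, -0.0287, 0.2013]
eef_rot: [3.14, -0.121, 1.282]
force: [1.9, 4.9, 5.7]
grip_width: 0.061
grip_force: 2.9
```

```bash
cat >> h.py <<'E'
def catch():
    for n in("scene","top"):
        p,d=cams.camera(n); w=cloud(n,p,d); v=w[...,:2]-T; a=v@ex[:2]; b=v@ey[:2]+.146; z=w[...,2]
        m=(abs(a)<.068)&(abs(b)<.054)&(z>.008)&(z<.036)
        k,l,s,c=cv2.connectedComponentsWithStats(m.astype(np.uint8))
        print(n,[(s[j,4],(c[j]).round().tolist(),(1e3*np.array([a[l==j].mean(),b[l==j].mean(),z[l==j].max()])).round().tolist()) for j in range(1,k) if s[j,4]>12])
E
python3 -c "
from h import *
catch(); report('pics/s7.png',[50,48,46,44,42,40,38,36,34,32,30,28])"
```

```text
scene [(np.int32(339), [91.0, 295.0], [1.0, -53.0, 30.0]), (np.int32(170), [139.0, 272.0], [-19.0, 17.0, 27.0]), (np.int32(141), [143.0, 301.0], [39.0, 17.0, 26.0])]
top [(np.int32(106), [411.0, 228.0], [34.0, 15.0, 27.0])]
floor tilt deg 76.07043880339256 977
10.45 [ 0.56243489 -0.02872723  0.2012864 ] [1.8 4.2 4.9] tool th 51.947488448040644
50 [4.2, -0.1, 4.1, 0.002, -0.034, 0.0]
48 [8.1, -0.1, 8.5, 0.002, -0.069, 0.0]
46 [11.9, -0.1, 13.1, 0.002, -0.104, 0.0]
44 [15.5, -0.1, 17.8, 0.002, -0.139, -0.0]
42 [18.9, -0.2, 22.6, 0.002, -0.174, -0.0]
40 [22.2, -0.2, 27.5, 0.002, -0.209, -0.0]
38 [25.2, -0.2, 32.6, 0.002, -0.243, -0.0]
36 [28.2, -0.2, 37.7, 0.002, -0.278, -0.0]
34 [30.9, -0.2, 43.0, 0.002, -0.313, -0.0]
32 [33.4, -0.2, 48.3, 0.002, -0.348, -0.0]
30 [35.8, -0.2, 53.8, 0.002, -0.383, -0.0]
28 [37.9, -0.2, 59.3, 0.002, -0.418, -0.0]
```

```bash
python3 -c "
from h import *
p,d=cams.camera('scene'); a=p[245:330,95:195]; b=cv2.resize(a,None,fx=7,fy=7,interpolation=cv2.INTER_CUBIC); cv2.imwrite('pics/c7.png',b)"
```

```text
(no output)
```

View pics/c7.png

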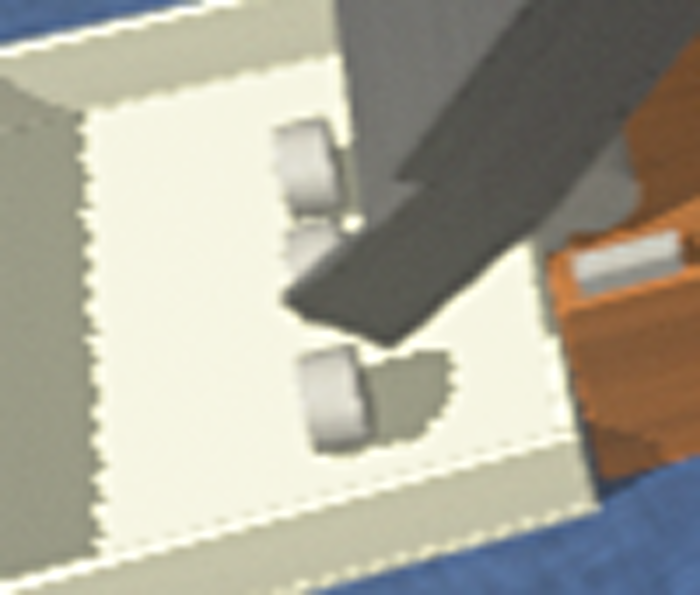

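The crop shows all three bushings standing on edge on the catch tray floor, at crop pixels (307,165), (315,255) and (335,400), with clearance from the lip. Now I lower the tray along the same arc.

Scaled: 37.7 mm / 750 = 0.0503, 35.1 mm / 750 = 0.0468, -0.278 rad / 3.1416 = -0.0885.

>>> arm_command(plan=[[[0.0028,0,0.0027,0,-0.0054,0,-0.3],[0.0056,0,0.0055,0,-0.0111,0,-0.3],[0.0081,0,0.0084,0,-0.0166,0,-0.3],[0.0108,0,0.0113,0,-0.0223,0,-0.3],[0.0133,0,0.0144,0,-0.0277,0,-0.3],[0.0159,0,0.0175,0,-0.0331,0,-0.3],[0.0207,0,0.0237,0,-0.0442,0,-0.3],[0.0252,0,0.0301,0,-0.0554,0,-0.3],[0.0296,0,0.0367,0,-0.0665,0,-0.3],[0.0336,0,0.0435,0,-0.0773,0,-0.3],[0.0356,0,0.0468,0,-0.0831,0,-0.3],[0.0376,0,0.0503,0,-0.0885,0,-0.3]]])

```text
time_s: 11.7
ee_pos: [0.5715, 0.0024, 0.1664]
eef_rot: [3.141, 0.158, 1.282]
force: [0.7, 2.9, 0.7]
grip_width: 0.0609
grip_force: 1.3
```

```bash
python3 -c "
from h import *
report('pics/s8.png',[34,32,30,28,26,24,22,20,18,16,14,12])
w=cloud('scene',*cams.camera('scene'));v=w[...,:2]-T;a=v@ex[:2];b=v@ey[:2]
m=(abs(a)<.05)&(b>.02)&(b<.12)&(w[...,2]>.1);c=b[m];z=w[...,2][m]
from itertools import chain
print('right-bay floor rows');
for lo in (-.05,-.04,-.03,-.02):
  k=(abs(a)<.03)&(abs(b-lo)<.004)&(w[...,2]>.06); print(lo,np.nanmedian(w[...,2][k]),k.sum())"
```

```text
floor tilt deg 59.052283919441706 697
11.75 [0.571487   0.00272935 0.16610011] [1.2 3.  0.9] tool th 35.87538407442412
34 [3.7, 0.2, 3.2, 0.0, -0.033, 0.0]
32 [7.6, 0.2, 7.6, 0.0, -0.068, 0.0]
30 [11.4, 0.2, 12.2, 0.0, -0.103, 0.0]
28 [15.0, 0.2, 16.9, 0.0, -0.137, 0.0]
26 [18.4, 0.2, 21.7, 0.0, -0.172, 0.0]
24 [21.7, 0.2, 26.7, 0.0, -0.207, 0.0]
22 [24.8, 0.2, 31.7, 0.0, -0.242, 0.0]
20 [27.7, 0.2, 36.9, 0.0, -0.277, 0.0]
18 [30.4, 0.1, 42.1, 0.0, -0.312, 0.0]
16 [33.0, 0.1, 47.5, 0.0, -0.347, 0.0]
14 [35.3, 0.1, 52.9, 0.0, -0.382, 0.0]
12 [37.5, 0.1, 58.4, 0.0, -0.417, 0.0]
right-bay floor rows
-0.05 0.09601096857026103 120
-0.04 0.10275715001018504 131
-0.03 0.1344496542214445 183
-0.02 0.1296233466776086 195
```

Scaled: 52.9 mm / 750 = 0.0705, 47.5 mm / 750 = 0.0633, -0.382 rad / 3.1416 = -0.1216.

>>> arm_command(plan=[[[0.0049,0,0.0043,0,-0.0108,0,-0.3],[0.0101,0,0.0101,0,-0.022,0,-0.3],[0.0152,0,0.0163,0,-0.0328,0,-0.3],[0.02,0,0.0225,0,-0.0439,0,-0.3],[0.0245,0,0.0289,0,-0.0551,0,-0.3],[0.0289,0,0.0356,0,-0.0662,0,-0.3],[0.0331,0,0.0423,0,-0.0773,0,-0.3],[0.0369,0,0.0492,0,-0.0882,0,-0.3],[0.0405,0,0.0561,0,-0.0993,0,-0.3],[0.044,0,0.0633,0,-0.1105,0,-0.3],[0.0456,0,0.0669,0,-0.1162,0,-0.3],[0.0471,0,0.0705,0,-0.1216,0,-0.3]]])

```text
time_s: 13.0
ee_pos: [0.5791, 0.0278, 0.1085]
eef_rot: [3.141, 0.541, 1.282]
force: [0.5, 2.1, 0.6]
grip_width: 0.0613
grip_force: 1.3
```

```bash
python3 -c "
from h import *
report('pics/s9.png',[12,10,8,6,5,4,3,2,1,0,-1,-2])"
```

```text
floor tilt deg 26.891762262803407 1082
13.05 [0.57894024 0.02787725 0.10799826] [ 0.7  3.  -1.3] tool th 13.951157473734327
12 [4.2, 0.2, 3.9, 0.0, -0.034, 0.0]
10 [8.1, 0.2, 8.3, 0.0, -0.069, 0.0]
8 [11.8, 0.2, 12.9, 0.0, -0.104, 0.0]
6 [15.4, 0.2, 17.6, 0.0, -0.139, 0.0]
5 [17.2, 0.2, 20.0, 0.0, -0.156, 0.0]
4 [18.9, 0.2, 22.4, 0.0, -0.174, 0.0]
3 [20.5, 0.2, 24.9, 0.0, -0.191, 0.0]
2 [22.1, 0.2, 27.4, 0.0, -0.209, 0.0]
1 [23.7, 0.2, 29.9, 0.0, -0.226, 0.0]
0 [25.2, 0.2, 32.4, 0.0, -0.243, 0.0]
-1 [26.7, 0.2, 35.0, 0.0, -0.261, 0.0]
-2 [28.1, 0.2, 37.6, 0.0, -0.278, 0.0]
```

Scaled: 33.5 mm / 750 = 0.0447, 32.4 mm / 750 = 0.0432, -0.243 rad / 3.1416 = -0.0773.

>>> arm_command(plan=[[[0.0056,0,0.0052,0,-0.0108,0,-0.3],[0.0108,0,0.0111,0,-0.022,0,-0.3],[0.0157,0,0.0172,0,-0.0331,0,-0.3],[0.0205,0,0.0235,0,-0.0442,0,-0.3],[0.0229,0,0.0267,0,-0.0497,0,-0.3],[0.0252,0,0.0299,0,-0.0554,0,-0.3],[0.0273,0,0.0332,0,-0.0608,0,-0.3],[0.0295,0,0.0365,0,-0.0665,0,-0.3],[0.0316,0,0.0399,0,-0.0719,0,-0.3],[0.0336,0,0.0432,0,-0.0773,0,-0.3],[0.0356,0,0.0447,0,-0.0773,0,-0.3],[0.0393,0,0.0447,0,-0.0773,0,-0.3]]])

```text
time_s: 14.25
ee_pos: [0.5815, 0.0352, 0.065]
eef_rot: [3.14, 0.783, 1.28]
force: [0.8, -0.2, -0.7]
grip_width: 0.0611
grip_force: 0.0
```

```bash
python3 -c "
from h import *
report('pics/s10.png',[])"
```

```text
floor tilt deg 0.1685911780892045 1036
14.3 [0.58157473 0.03560329 0.06494345] [-0.2 -0.1 -0.3] tool th 0.17172059918513582
```

Contact has ended and the tray floor reads 0.2°. I back the fingers out along the tool axis.

Scaled: -120 mm / 750 = -0.16, -90 mm / 750 = -0.12.

>>> arm_command(plan=[[[0.0027,0,-0.0133,0,0,0,-0.3],[0.0027,0,-0.0333,0,0,0,-0.3],[0.0027,0,-0.0667,0,0,0,-0.3],[0.0027,0,-0.12,0,0,0,-0.3],[0.0027,0,-0.16,0,0,0,-0.3],[0.0027,0,-0.16,0,0,0,-0.3],[0.0027,0,-0.16,0,0,0,-0.3],[0.0027,0,-0.16,0,0,0,-0.3]]])

```text
time_s: 15.1
ee_pos: [0.6055, 0.1173, 0.1479]
eef_rot: [-3.141, 0.783, 1.282]
force: [0.2, 0.5, -0.5]
grip_width: 0.0611
grip_force: 0.0
```

```bash
python3 - <<'E'
from h import *
catch(); report('pics/s11.png',[])
p,d=cams.camera("top"); w=cloud("top",p,d); hsv=cv2.cvtColor(p,cv2.COLOR_BGR2HSV); v=w[...,:2]-T; a=v@ex[:2]; b=v@ey[:2]; z=w[...,2]
m=(hsv[...,1]<70)&(hsv[...,2]<120)&(z>.07)&(z<.13)&(abs(a)<.09)&(abs(b)<.13)
r=cv2.minAreaRect(np.c_[a[m],b[m]].astype(np.float32)); print("tray in cradle frame",r)
for lo in(-.1,-.05,.1): k=m&(abs(a)<.03)&(abs(b-lo)<.006); print(lo,np.median(z[k]))
y=(hsv[...,1]>90)&(hsv[...,0]<30)&(hsv[...,0]>14)&(z>.08)&(abs(a)<.06)&(abs(b)<.12)
k,l,s,c=cv2.connectedComponentsWithStats(y.astype(np.uint8)); print("blocks",[(s[j,4],a[l==j].mean().round(3),b[l==j].mean().round(3),z[l==j].mean().round(3)) for j in range(1,k) if s[j,4]>30])
E
```

```text
scene [(np.int32(335), [91.0, 295.0], [1.0, -53.0, 30.0]), (np.int32(248), [140.0, 276.0], [-11.0, 18.0, 26.0]), (np.int32(142), [143.0, 301.0], [39.0, 17.0, 26.0])]
top [(np.int32(54), [413.0, 229.0], [34.0, 12.0, 26.0]), (np.int32(55), [408.0, 250.0], [-1.0, 12.0, 27.0]), (np.int32(54), [404.0, 269.0], [-32.0, 12.0, 26.0])]
floor tilt deg 0.15307140504298594 1031
15.25 [0.60565322 0.11714646 0.14815327] [-0.9  0.2  0. ] tool th 0.13217944951071559
tray in cradle frame ((-0.0013292580842971802, -0.0004982277750968933), (0.2182237207889557, 0.1070629358291626), 89.92383575439453)
-0.1 nan
-0.05 nan
0.1 nan
blocks [(np.int32(258), np.float64(0.032), np.float64(0.014), np.float64(0.092)), (np.int32(260), np.float64(-0.001), np.float64(0.015), np.float64(0.092)), (np.int32(258), np.float64(-0.033), np.float64(0.014), np.float64(0.092))]
  return _methods._mean(a, axis=axis, dtype=dtype,
  ret = ret.dtype.type(ret / rcount)
```

The tray is level and centred, three bushings are in the catch tray, three blocks are in their bay, and the robot is clear.

```bash
python3 -c "
from station import ctrl
print(ctrl.hand_in())"
```

```text
the job is handed in; nothing more can be done
None
```

I handed the job in: all three bushings were tipped into the catch tray, the three blocks stayed in their bay, and the tray was lowered gently and sits level and centred in its cradle; the hand-in returned no verdict.

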